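Shut the filling valve with the flat driver

ROBOT

A 7-joint arm with a two-finger parallel gripper is mounted at the origin on the work surface. World frame = base frame: x ahead of the robot, y to its left, z up, the work surface at z = 0. Lengths are in mm, angles in rad, forces in N, time in s.
With the tool pointing down it reaches from about 350 to 900 mm from the base axis. Payload 19.9 kg.
Tool frame: the origin (TCP) lies on the mounting face of the last link; the fingertips stand 199 mm ahead of it and the grasp point (between the pads) lies 180 mm ahead of it; x points along the fingers, y is the direction in which the jaws open and shut, and the axes are right-handed (so a half turn about x gives the same grasp; the last joint's range is limited). The gripper opens to 94 mm and grips with 3 to 60 N. Pads are 16 mm wide; open, the fingers measure 119 mm over their backs; the gripper's body (75 mm by 177 mm) begins 78 mm behind the grasp point.
Start: joints at [1.254, 0.417, -0.01, 1.614, 0.005, 1.111, -0.053], TCP at [170.204, -601.373, 404.625] pointing down, gripper open.
Joint ranges: [-2.81, 2.81], [-0.39, 2.02], [-1.27, 1.25], [0.06, 2.57], [-1.19, 4.33], [0.19, 2], [-2.82, 2.82]. Speed limits (rad/s): [1.89, 1.89, 2.39, 2.39, 3.01, 3.01, 3.01].

INTERFACE

Orientations are given as a rotation vector (axis times angle).
In Python, from station import arm, eyes, masks_of gives the robot as it stands.
- The arm moves only by the tool step_arm, never from a script. Its argument "series" is a list of rows, each a list of 3 entries, a list of its own where there are three numbers: the shift along the tool's x, y, z in mm, then the turn about the tool's x in degrees, then the opening, from -1 (shut) to 1 (fully open). In form: [[[tx, ty, tz], roll, jaw], ...]. A call has 1 to 12 rows; each row is the pose to reach, as a shift and turn from the pose commanded when the call began, along the tool's axes at that moment; what a row does not reach only later rows make up. A row lasts 1/12 s, in which the tool goes at most 41.7 mm and 7.16 degrees, less where a joint would pass 70% of its speed; a pose out of reach is approached as far as the arm can. A call with a gripper value outside its range is refused whole. The fingers move at their own pace and stop on an object; the grip force is fixed at half the most. Time passes only in rows, so rows that repeat a pose let the fingers close. It gives the time, the measured TCP pose, the force and the opening at its end, in the units of the state.
- arm.get_state(): the state, without advancing time (a new reading comes with each control period).
- eyes.get_image(name): name is "scene" or "top"; returns a dict with "frame" (480x640x3 uint8, red, green, blue), "fx", "fy", "cx", "cy" (pixels), "R" (3x3) and "t" (3): a world point X has camera coordinates R X + t. Camera axes: x right, y down, z forward; pixel columns grow to the right and rows downward; lengths in mm; the calibration is good to about 2 mm. A picture is of the moment at which its call begins. There is no depth.
- arm.finish_job(): hands the job in, once; it reports no verdict.
Trained networks look in a picture, given as the dict that the camera call returned (one of the last four; its "shot" number tells which), for a name from the list of things; names that differ only in an ending like _2 or _b are one class to them, and where a whole thing is asked for, a point or a joint stands for the part that bears it (a point fixed in the world has none). Each returns a list of dicts, best first, with "confidence" (0 to 1); they miss things now and then, are a little off and sometimes report something else, mostly with a low value. They report only what shows in the picture. A call takes as long as a camera call.
- masks_of(picture, target): "mask" (480x640 bool, what is visible of it) and "rect" ([left, top, right, bottom] in pixels, round what is visible of it).
The state is a dict: "clock": time; "joint_pos": joint angles; "dq": joint speeds; "joint_torque": joint torques, N m; "position": TCP position; "eef_rot": TCP orientation; "wrist_force": force on the tool from outside, world axes, zero at the start; "moment": the same for the moment, N m; "gripper_width": opening from 0.0 (shut) to 1.0 (fully open).
Only numpy, scipy, OpenCV 4.12 (cv2) and the standard library are available. Lean on these libraries where they do the work, as an engineer would, in place of code of your own. Each camera call takes 0.05 s, during which the arm holds its last target.

TASK

Shut the slotted plug valve that feeds the bent filling spout: take the flat driver from its wooden holder, seat its blade in that valve's slot and turn it clockwise (seen from above) until it stops, with the slot square across the pipe. Then stand the driver back in its holder, blade down and fully home. Leave the other valve, the one with the blank cap and no spout, as it is set.

Things in the scene. Friction and masses are not known exactly. Their poses are not given: they have to be found in the camera images.
- driver_grip (a point): Centre of the grey handle of the flat driver (0.15 to 0.3 kg), which stands upright, blade down, in a wooden holder. Handle: 60 mm tall (30 mm each way), 34 mm along its x, 26 mm along its y; grip it across the 26 mm. The handle's long side (x) is also the blade's direction. A round black guard, 54 mm across, 6 mm thick, has its underside 36 mm below this point. z up
- driver_tip (a point): Middle of the blade's edge, the driver's lowest point, 111 mm straight below the handle's centre and 75 mm below the guard's underside. Blade 26 mm wide along x, 5 mm thick along y, 22 mm tall; shank 12 mm thick. Same axes as the handle; half a turn makes no difference
- holder_mouth (a point): Centre of the top (z = 0.085) of the fixed wooden holder, a block 85 x 85 x 85 mm with a 32 mm square hole right through it, flared 5 mm at the mouth. The driver hangs in it at any yaw, guard resting on the block's top, its handle's centre then 36 mm above this point. z up
- valve_slot (a point): Centre of the floor (z = 0.055) of the slot in the brass plug of the valve to be shut; turns with the plug: x along the slot, z up, on the plug's axis. Plug: a 48 mm disc. The slot runs right across it, 11 mm deep (mouth at z = 0.066) and 9 mm wide, its top 4 mm flared to 17 mm at the mouth; the blade has about 9 degrees of play in it each way
- valve_screw (a joint): Plug angle, rad, growing clockwise from above: 0 = slot along the pipe (open), 1.571 = across it (shut), hard stop; starts at 0.3 to 0.6; stiff (0.12 N m), stays as left. Its fixed block (76 x 64 mm, 52 mm tall) has a 10 mm steel spout on the robot's side that rises 70 mm from the plug's axis to 122 mm and bends down 110 mm from it over a loose square glass bottle 74 mm tall
- spare_screw (a joint): The same angle for the other, alike valve block, which has a round blank steel cap 42 mm across where the first has its spout; it starts at 0.4 to 0.6 and is to be left so. One valve stands to the left, one to the right, in either order, 0.38 to 0.52 m apart, the holder between them

How it is judged:
By the outcome, as a careful person would: the job done as asked, in the order asked, and still so for the second after the job is handed in, with the robot touching nothing.
It also fails if it takes over 56 s, if anything falls off the work surface, if the arm or the gripper's body presses on something with over 40 N, if the wrist force passes 120 N, or if a joint passes its speed limit or range.

## Working session

There is one attempt and no reset: what is moved stays moved. The work goes in short steps, Python scripts to look and compute and a tool call to move; the robot and the scene stay as the last step left them, time stands still between calls to the robot, and variables do not carry over. Pictures are saved under pics/ and viewed, and the job is handed in when it is done.

Besides the shell and the picture viewer there is one more tool, called in YAML: its name, and indented under it one key for each argument. step_arm: Moves the arm, as the interface text tells. Its arguments: {"type":"object","properties":{"series":{"type":"array","items":{"type":"array"}}},"required":["series"]}

```bash
ls; mkdir -p pics; python3 - <<'E'
from station import arm, eyes, masks_of
import cv2
s=arm.get_state(); print({k:(v if not hasattr(v,'round') else v) for k,v in s.items()})
for n in ("scene","top"):
    p=eyes.get_image(n); print(n,p['fx'],p['fy'],p['cx'],p['cy'],p['R'],p['t'])
    cv2.imwrite(f'pics/{n}0.png',p['frame'][:,:,::-1])
    for t in ("driver_grip","valve_slot","valve_screw","spare_screw","driver_tip","holder_mouth"):
        try:
            for m in masks_of(p,t): print(n,t,m['confidence'],m['rect'],m['mask'].sum())
        except Exception as e: print(t,e)
E
```

```text
pics
{'clock': 0.0, 'joint_pos': array([ 1.25351334,  0.4179927 , -0.01031831,  1.6141571 ,  0.00467803,
        1.11071386, -0.05298386]), 'dq': array([-0.00084171,  0.00051242,  0.00070214,  0.0011063 ,  0.00167749,
       -0.00047068, -0.00065218]), 'joint_torque': array([-6.19118855e-04, -8.51231718e+01,  6.38980474e-01, -4.25988221e+01,
       -4.87983786e-02,  1.85235206e-02,  1.11451018e-04]), 'position': array([ 170.16787103, -601.25328314,  404.02055448]), 'eef_rot': array([ 2.07406814,  0.28916932, -2.07456476]), 'wrist_force': array([-0.00820436, -0.46695722,  0.41148539]), 'moment': array([-0.01377838,  0.01664828, -0.0044602 ]), 'gripper_width': 1.0033409632718113}
scene 613.6510603115992 613.6510603115992 329.3229396273817 229.1525517525234 [[-0.27658107  0.96096469  0.00705473]
 [ 0.61395799  0.182345   -0.76798821]
 [-0.73929595 -0.20807969 -0.64042513]] [ 143.73077427 -250.81538451 1346.10541365]
scene driver_grip 0.68 [306.6, 185.4, 340.3, 237.5] 1258
scene valve_slot 0.71 [164.3, 240.7, 202.6, 269.6] 782
scene valve_slot 0.69 [303.2, 186.3, 342.2, 239.6] 1211
scene
[... 169 characters left out ...]
holder_mouth 0.9 [290.6, 207.5, 349.1, 286.7] 3694
top 560.3885979872181 560.3885979872181 331.069866429504 245.96037199998992 [[ 1.51171498e-04 -9.99677946e-01  2.53767783e-02]
 [-9.96199326e-01 -2.36093435e-03 -8.70708267e-02]
 [ 8.71026981e-02 -2.52671668e-02 -9.95878853e-01]] [-14.78083034 551.84020112 838.55350997]
top driver_grip 0.86 [320.6, 255.9, 355.2, 289.3] 1119
top valve_slot 0.66 [443.7, 194.5, 477.6, 226.9] 855
top valve_slot 0.5 [319.2, 254.1, 354.3, 291.8] 1131
top valve_screw 0.71 [443.6, 193.0, 476.9, 227.0] 909
top spare_screw 0.66 [178.7, 198.0, 209.9, 232.8] 864
top driver_tip 0.65 [319.9, 253.6, 354.4, 288.2] 1120
top holder_mouth 0.76 [300.2, 239.6, 370.3, 307.4] 2361
```

```bash
python3 - <<'E'
import cv2
a=cv2.imread('pics/top0.png'); b=cv2.imread('pics/scene0.png')
c=cv2.resize(a[170:330,150:500],None,fx=2.25,fy=2.25,interpolation=cv2.INTER_CUBIC); cv2.imwrite('pics/top0c.png',c)
E
```

```text
(no output)
```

View pics/top0.png

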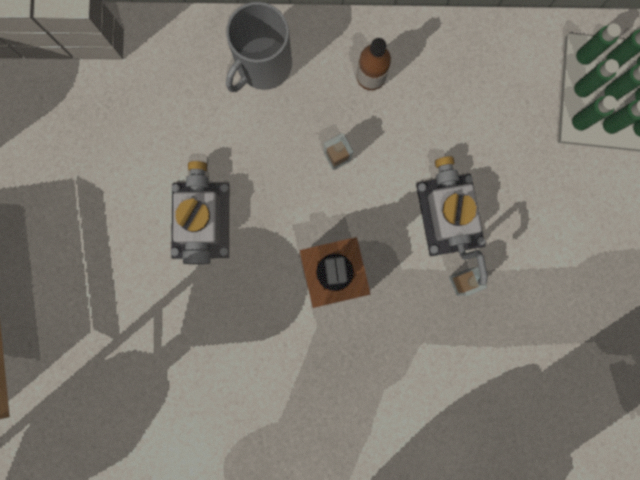

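View pics/scene0.png

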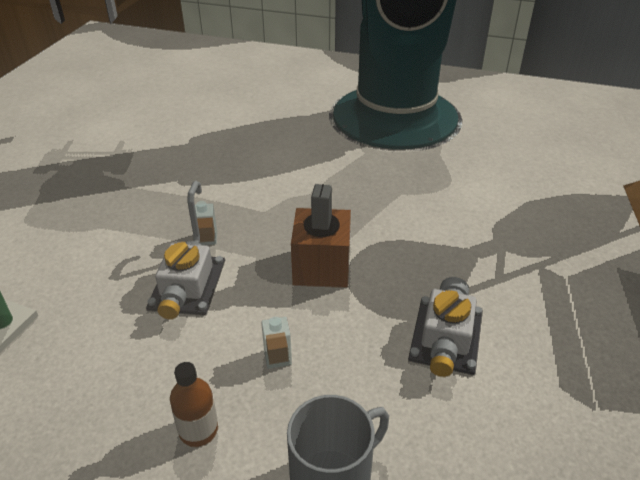

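View pics/top0c.png

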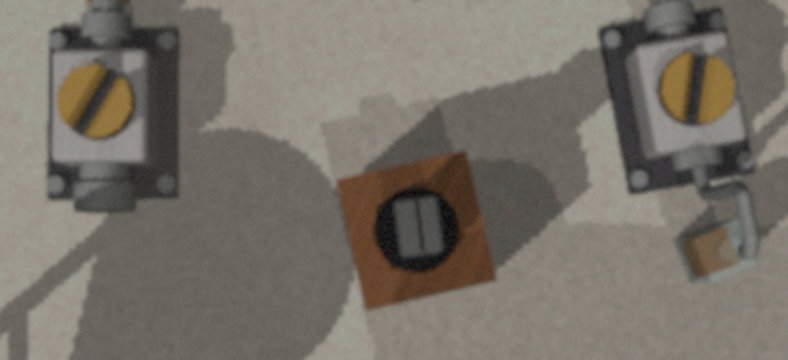

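The top view shows the spout valve on the right, with its plug at about (459,210). The blank-capped valve is on the left at (194,214), and the holder with the driver is at (336,272). Next I measure positions and angles.

```bash
cat > h.py <<'E'
import numpy as np, cv2
from scipy.optimize import least_squares
from scipy.spatial.transform import Rotation as Ro
def onplane(p,uv,z):
    d=np.array([(uv[0]-p['cx'])/p['fx'],(uv[1]-p['cy'])/p['fy'],1.])
    R=np.array(p['R']);C=-R.T@np.array(p['t']);d=R.T@d
    return C+d*(z-C[2])/d[2]
def proj(p,X):
    c=np.array(p['R'])@np.asarray(X,float)+p['t']; return np.array([p['fx']*c[0]/c[2]+p['cx'],p['fy']*c[1]/c[2]+p['cy']])
def rectify(p,c,z,half=80,s=4):
    # image: up=+x, left=+y
    n=2*half*s
    src=np.float32([proj(p,[c[0]+half,c[1]+half,z]),proj(p,[c[0]+half,c[1]-half,z]),proj(p,[c[0]-half,c[1]-half,z]),proj(p,[c[0]-half,c[1]+half,z])])
    H=cv2.getPerspectiveTransform(src,np.float32([[0,0],[n,0],[n,n],[0,n]]))
    return cv2.warpPerspective(p['frame'][:,:,::-1],H,(n,n),flags=cv2.INTER_CUBIC)
def cen(m): 
    ys,xs=np.nonzero(m); return np.array([xs.mean(),ys.mean()])
E
python3 - <<'E'
from h import *
from station import arm, eyes, masks_of
s=arm.get_state(); print(Ro.from_rotvec(s['eef_rot']).as_matrix().round(3))
P={n:eyes.get_image(n) for n in("top","scene")}
t=P['top']
for n,p in P.items():
    for tgt,z in(("valve_screw",64),("spare_screw",64),("driver_grip",151 if n=='top' else 121)):
        m=masks_of(p,tgt)
        if m: print(n,tgt,m[0]['confidence'],cen(m[0]['mask']),onplane(p,cen(m[0]['mask']),z).round(1))
v=onplane(t,(459,210),66); h=onplane(t,(336,272),85); w=onplane(t,(194,214),66)
print(v,h,w)
A=rectify(t,v,66,50,4); B=rectify(t,h,85,50,4)
C=rectify(P['scene'],v,66,50,4); D=rectify(P['scene'],h,85,50,4)
cv2.imwrite('pics/rect1.png',np.vstack([np.hstack([A,B]),np.hstack([C,D])])[:,:][:800])
cv2.imwrite('pics/rect1.png',cv2.resize(cv2.imread('pics/rect1.png'),(600,600)))
E
```

```text
[[-0.     0.272 -0.962]
 [ 0.    -0.962 -0.272]
 [-1.    -0.     0.   ]]
top valve_screw 0.9 [459.27293065 209.08612975] [ 603.8 -203.6   64. ]
top spare_screw 0.65 [192.62908681 214.58737317] [594.1 190.   64. ]
top driver_grip 0.98 [335.08795075 271.64028144] [507.1 -16.1 151. ]
scene valve_screw 0.86 [180.9908377  256.68193717] [ 612.8 -198.4   64. ]
scene spare_screw 0.7 [451.50674974 307.42159917] [601.6 193.1  64. ]
scene driver_grip 0.7 [321.10705974 213.40496509] [526.4 -11.2 121. ]
[ 602.14730116 -202.64951751   66.        ] [509.30503944 -19.580376    85.        ] [594.6707985  187.58603702  66.        ]
```

View pics/rect1.png

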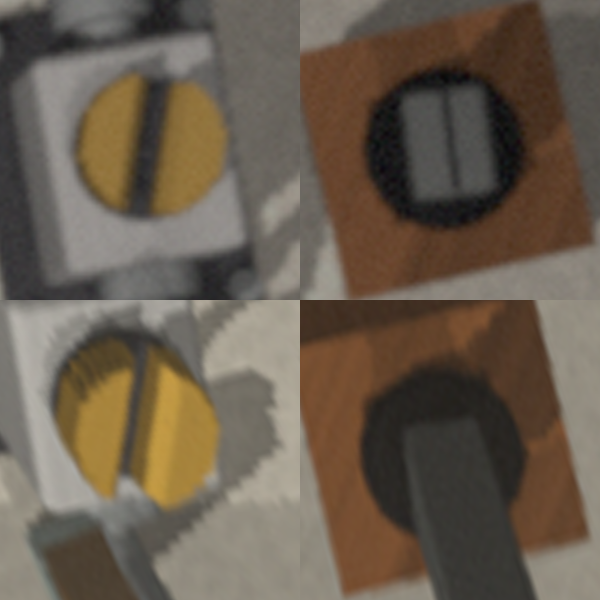

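```bash
cat >> h.py <<'E'
def circ(c,r,z,n=60):
    a=np.linspace(0,2*np.pi,n); return np.c_[c[0]+r*np.cos(a),c[1]+r*np.sin(a),np.full(n,z)]
def box(c,yaw,lx,ly,z):
    a=np.radians(yaw);R=np.array([[np.cos(a),-np.sin(a)],[np.sin(a),np.cos(a)]])
    q=np.array([[1,1],[1,-1],[-1,-1],[-1,1],[1,1]])*[lx/2,ly/2]@R.T
    return np.c_[q+np.array(c[:2]),np.full(5,z)]
def overlay(p,items,rect,k):
    x0,y0,x1,y1=rect
    im=cv2.resize(p['frame'][y0:y1,x0:x1,::-1],None,fx=k,fy=k,interpolation=cv2.INTER_CUBIC)
    for pts,col in items:
        q=np.array([(proj(p,X)-[x0,y0]+.5)*k for X in pts]).round().astype(np.int32)
        cv2.polylines(im,[q.reshape(-1,1,2)],False,col,1)
    return im
E
cat > ov.py <<'E'
from h import *
from station import arm, eyes, masks_of
P={n:eyes.get_image(n) for n in("top","scene")}
v=(604.3,-202.6);vy=12;sy=-9; h=(509.5,-18); hy=14; dy=5.5
R=(0,0,255);G=(0,255,0);B=(255,0,0)
I=[(circ(v,24,66),R),(box(v,sy,48,9,66),G),(box(v,vy,76,64,0),B),(circ(h,27,91),R),(box(h,hy,85,85,85),G),(box(h,dy,34,26,151),B)]
t=P['top'];s=P['scene']
a=overlay(t,I,(410,160,510,260),4);b=overlay(t,I,(286,222,386,322),4)
c=overlay(s,I,(130,200,230,300),4);d=overlay(s,I,(272,165,372,265),4)
cv2.imwrite('pics/ov1.png',cv2.resize(np.vstack([np.hstack([a,b]),np.hstack([c,d])]),(600,600),interpolation=cv2.INTER_AREA))
E
python3 ov.py
```

```text
(no output)
```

View pics/ov1.png

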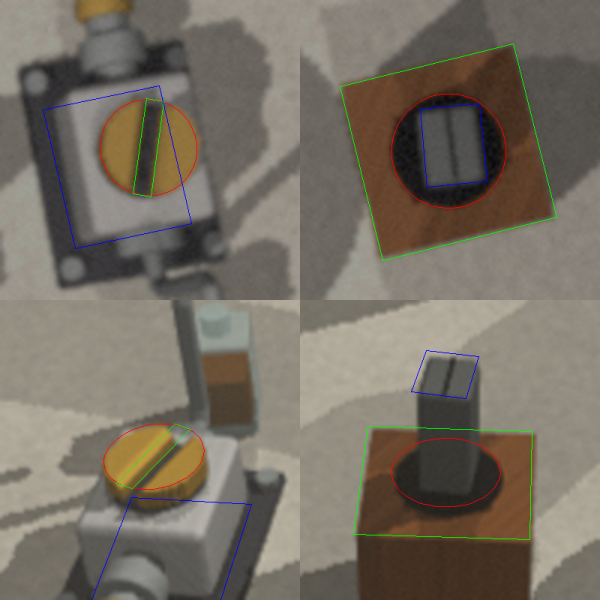

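The overlay fits in both views. The plug is at about (604,-203) with the slot at yaw -9° and the pipe at +12°. The driver is at (510,-18) with its handle at yaw +5.5°. I start moving towards the driver.

step_arm:
  series:
    - [[0,-27,-28],-7,1]
    - [[0,-54,-56],-14,1]
    - [[0,-81,-84],-21,1]
    - [[0,-108,-112],-28,1]
    - [[0,-135,-140],-35,1]
    - [[0,-162,-168],-42,1]
    - [[0,-189,-196],-49,1]
    - [[0,-216,-224],-56,1]
    - [[0,-243,-252],-63,1]
    - [[0,-270,-280],-70,1]
    - [[0,-297,-308],-77,1]
    - [[0,-324,-336],-84,1]

```text
clock: 2.2
position: [405.8, -196.3, 405.0]
eef_rot: [1.078, 1.287, -1.078]
wrist_force: [1.2, -0.2, 0.2]
gripper_width: 1.001
```

```bash
cat > go.py <<'E'
import sys
from h import *
from station import arm
s=arm.get_state(); M=Ro.from_rotvec(s['eef_rot']).as_matrix(); p=np.array(s['position'])
yaw=np.degrees(np.arctan2(M[1,1],M[0,1]))
print('t',round(s['clock'],2),'pos',p.round(1),'jawyaw',yaw.round(1),'tilt',np.degrees(np.arccos(-M[2,0])).round(2),'q',s['joint_pos'].round(2),'F',s['wrist_force'].round(1),'M',s['moment'].round(2),'w',round(s['gripper_width'],3))
if len(sys.argv)>1:
    x,y,z,ty=map(float,sys.argv[1:5])
    print('shift',(M.T@(np.array([x,y,z])-p)).round(1),'roll',round(yaw-ty,1))
E
python3 go.py 510 -18 405 95.5
```

```text
t 2.2 pos [ 405.8 -196.3  405. ] jawyaw 10.1 tilt 0.04 q [ 0.85  0.13 -0.5   2.01  0.07  1.02  0.49] F [ 1.2 -0.2  0.2] M [-0.06 -0.12  0.02] w 1.001
shift [-1.000e-01  1.340e+02 -1.572e+02] roll -85.4
```

step_arm:
  series:
    - [[0,20,-23],-7,1]
    - [[0,40,-47],-14,1]
    - [[0,60,-70],-21,1]
    - [[0,80,-94],-28,1]
    - [[0,100,-117],-35,1]
    - [[0,120,-141],-42,1]
    - [[0,134,-157],-49,1]
    - [[0,134,-157],-56,1]
    - [[0,134,-157],-63,1]
    - [[0,134,-157],-70,1]
    - [[0,134,-157],-77,1]
    - [[0,134,-157],-84,1]

```text
clock: 3.2
position: [510.6, -20.6, 404.7]
eef_rot: [-0.057, 1.57, 0.057]
wrist_force: [0.3, 0.8, 0.2]
gripper_width: 1.005
```

```bash
python3 go.py 510 -18 301 95.5
```

```text
t 3.2 pos [510.6 -20.6 404.7] jawyaw 94.1 tilt 0.01 q [ 0.69  0.31 -0.84  1.87  0.26  1.07  1.39] F [0.3 0.8 0.2] M [ 0.07 -0.14  0.01] w 1.005
shift [103.7   2.6  -0.4] roll -1.4
```

step_arm:
  series:
    - [[0,0,0],-1.4,1]
    - [[0,0,0],-1.4,1]

```text
clock: 3.37
position: [510.6, -20.8, 404.6]
eef_rot: [-0.07, 1.57, 0.07]
wrist_force: [-0.6, 0.4, -0.2]
gripper_width: 1.0
```

```bash
python3 go.py 510 -18 301 95.5; python3 - <<'E'
from h import *
from station import eyes
p=eyes.get_image("scene");cv2.imwrite('pics/s2.png',p['frame'][:,:,::-1])
p=eyes.get_image("top");cv2.imwrite('pics/t2.png',p['frame'][:,:,::-1])
E
```

```text
t 3.37 pos [510.6 -20.8 404.6] jawyaw 95.1 tilt 0.01 q [ 0.7   0.31 -0.85  1.87  0.26  1.07  1.4 ] F [-0.6  0.4 -0.2] M [ 0.05 -0.18 -0.04] w 1.0
shift [103.6   2.8  -0.3] roll -0.4
```

View pics/s2.png

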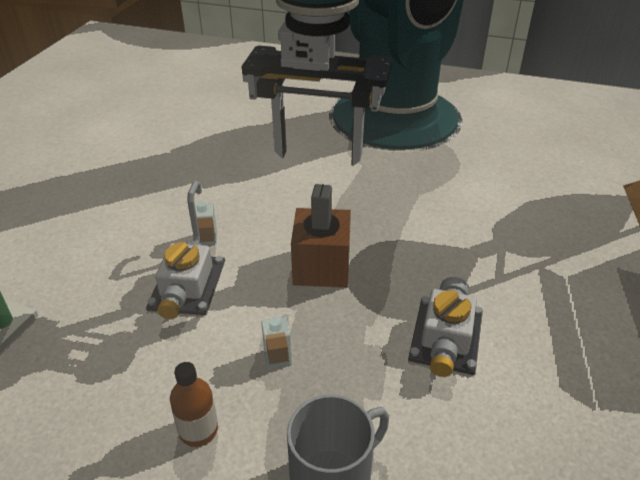

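The gripper is open above the driver, its tips at about (281,157) and (357,160), straddling the handle at (321,205). I descend.

step_arm:
  series:
    - [[20,1,0],0,1]
    - [[45,2.8,0],0,1]
    - [[70,2.8,0],0,1]
    - [[90,2.8,0],0,1]
    - [[103.6,2.8,0],0,1]
    - [[103.6,2.8,0],0,1]
    - [[103.6,2.8,0],0,1]

```text
clock: 4.05
position: [510.5, -17.6, 301.3]
eef_rot: [-0.07, 1.57, 0.071]
wrist_force: [0.3, 0.4, 0.6]
gripper_width: 0.999
```

```bash
python3 go.py 510 -18 301 95.5; python3 - <<'E'
from h import *
from station import eyes
p=eyes.get_image("scene");cv2.imwrite('pics/s3.png',cv2.resize(p['frame'][100:300,220:420,::-1],None,fx=3,fy=3))
E
```

```text
t 4.05 pos [510.5 -17.6 301.3] jawyaw 95.2 tilt 0.04 q [ 0.61  0.45 -0.77  1.97  0.41  0.88  1.28] F [0.3 0.4 0.6] M [ 0.04 -0.15  0.02] w 0.999
shift [ 0.3 -0.4 -0.5] roll -0.3
```

View pics/s3.png

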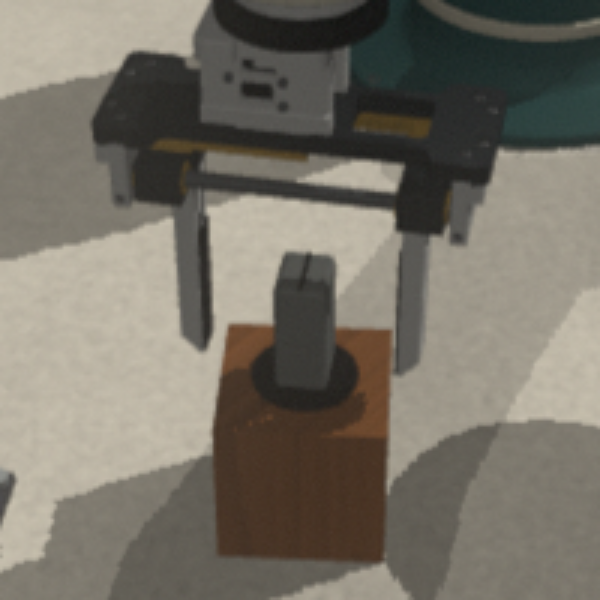

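The fingers straddle the handle evenly, tips at about (205,345) and (405,372) around the handle at (305,320). I close them.

step_arm:
  series:
    - [[0,0,0],0,-1]
    - [[0,0,0],0,-1]
    - [[0,0,0],0,-1]
    - [[0,0,0],0,-1]
    - [[0,0,0],0,-1]
    - [[0,0,0],0,-1]
    - [[0,0,0],0,-1]
    - [[0,0,0],0,-1]
    - [[0,0,0],0,-1]
    - [[0,0,0],0,-1]

```text
clock: 4.93
position: [510.3, -17.8, 301.0]
eef_rot: [-0.071, 1.57, 0.071]
wrist_force: [0.2, -0.3, -0.2]
gripper_width: 0.328
```

```bash
python3 go.py 510 -18 435 95.5
```

```text
t 4.93 pos [510.3 -17.8 301. ] jawyaw 95.2 tilt 0.01 q [ 0.61  0.45 -0.77  1.97  0.41  0.88  1.28] F [ 0.2 -0.3 -0.2] M [ 0.02 -0.13  0.02] w 0.328
shift [-1.34e+02 -1.00e-01 -4.00e-01] roll -0.3
```

step_arm:
  series:
    - [[0,0,0],0,-1]
    - [[0,0,0],0,-1]
    - [[0,0,0],0,-1]
    - [[0,0,0],0,-1]
    - [[0,0,0],0,-1]
    - [[0,0,0],0,-1]

```text
clock: 5.43
position: [510.3, -17.8, 301.0]
eef_rot: [-0.071, 1.57, 0.071]
wrist_force: [0.6, 0.8, -1.2]
gripper_width: 0.278
```

step_arm:
  series:
    - [[-10,0,0],0,-1]
    - [[-30,0,0],0,-1]
    - [[-55,0,0],0,-1]
    - [[-80,0,0],0,-1]
    - [[-105,0,0],0,-1]
    - [[-125,0,0],0,-1]
    - [[-134,0,0],0,-1]
    - [[-134,0,0],0,-1]
    - [[-134,0,0],0,-1]

```text
clock: 6.18
position: [510.1, -18.0, 434.6]
eef_rot: [-0.071, 1.57, 0.071]
wrist_force: [-0.8, -1.1, -2.2]
gripper_width: 0.277
```

```bash
python3 go.py 604 -202.5 435 81; python3 - <<'E'
from h import *
from station import eyes
p=eyes.get_image("scene");cv2.imwrite('pics/s4.png',cv2.resize(p['frame'][50:300,220:420,::-1],None,fx=2.4,fy=2.4))
E
```

```text
t 6.18 pos [510.1 -18.  434.6] jawyaw 95.2 tilt 0.03 q [ 0.71  0.28 -0.87  1.84  0.23  1.13  1.43] F [-0.8 -1.1 -2.2] M [ 0.07 -0.13  0.06] w 0.277
shift [  -0.3 -192.3   76.8] roll 14.2
```

View pics/s4.png

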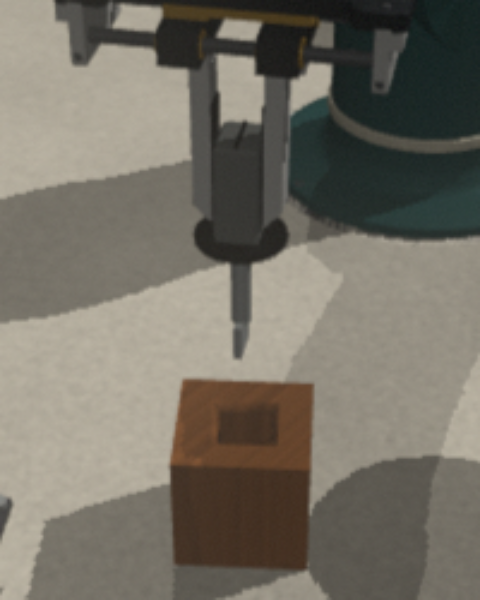

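The driver is lifted clear, gripped symmetrically, with its blade tip at (240,357) above the holder hole at (248,425). I move it over the valve.

step_arm:
  series:
    - [[0,-20,8],2,-1]
    - [[0,-45,18],4,-1]
    - [[0,-70,28],6,-1]
    - [[0,-95,38],8,-1]
    - [[0,-120,48],10,-1]
    - [[0,-145,58],12,-1]
    - [[0,-170,68],14,-1]
    - [[0,-185,74],14.2,-1]
    - [[0,-192.3,76.8],14.2,-1]
    - [[0,-192.3,76.8],14.2,-1]
    - [[0,-192.3,76.8],14.2,-1]

```text
clock: 7.15
position: [604.1, -201.6, 434.1]
eef_rot: [0.123, 1.569, -0.122]
wrist_force: [0.0, 0.4, -1.5]
gripper_width: 0.275
```

```bash
python3 go.py 604 -202.5 370 81; python3 - <<'E'
from h import *
from station import eyes
p=eyes.get_image("scene");cv2.imwrite('pics/s5.png',cv2.resize(p['frame'][90:330,80:320,::-1],None,fx=2.5,fy=2.5))
p=eyes.get_image("top");cv2.imwrite('pics/t5.png',p['frame'][:,:,::-1])
E
```

```text
t 7.15 pos [ 604.1 -201.6  434.1] jawyaw 81.1 tilt 0.1 q [ 0.77  0.5  -0.7   1.53  0.33  1.23  1.43] F [ 0.   0.4 -1.5] M [ 0.12 -0.13 -0.01] w 0.275
shift [64.1 -1.   0.1] roll 0.1
```

View pics/s5.png

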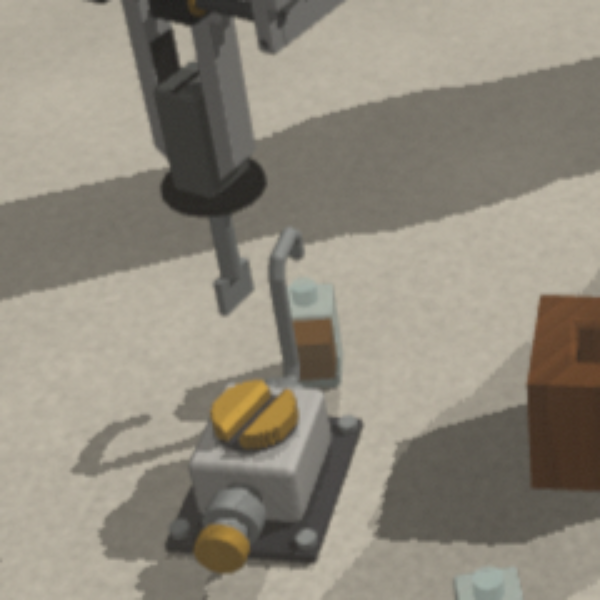

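View pics/t5.png

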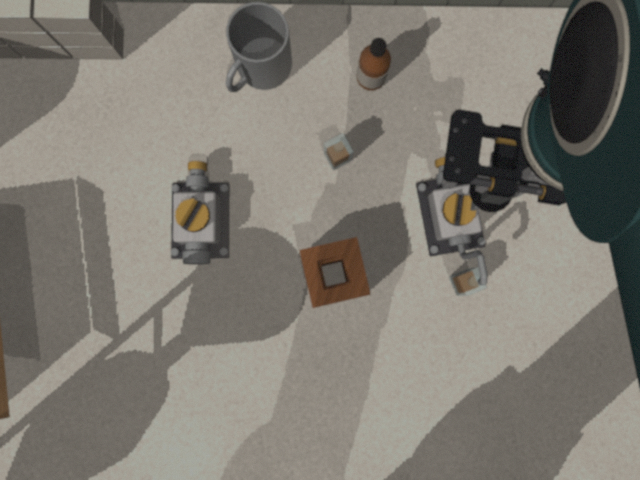

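Blade is above the slot, its edge midpoint at about (236,303) in the crop. I compare that with the predicted projection before lowering.

```bash
python3 - <<'E'
from h import *
from station import eyes
p=eyes.get_image("scene")
def c(u): return (u-[80,90])*2.5
P=np.array([604.1,-201.6])
a=np.radians(-9);d=13*np.array([np.cos(a),np.sin(a)])
for s in(-1,0,1): print('tip pred',c(proj(p,[*(P+s*d),143])))
print('slot pred',c(proj(p,[604,-202.5,66])))
print('tip by scene', onplane(p,(80+236/2.5,90+303/2.5),143),'plug by scene', onplane(p,(80+253/2.5,90+413/2.5),66))
cr=p['frame'][180:280,140:220,::-1]; cv2.imwrite('pics/s6.png',cv2.resize(cr,None,fx=6,fy=6,interpolation=cv2.INTER_CUBIC))
E
```

```text
tip pred [247.21551981 287.12100191]
tip pred [233.26373605 300.03348704]
tip pred [219.01096646 313.22453693]
slot pred [252.40706377 403.1498285 ]
tip by scene [ 606.07779324 -198.92288628  143.        ] plug by scene [ 611.69656771 -198.27286295   66.        ]
```

View pics/s6.png

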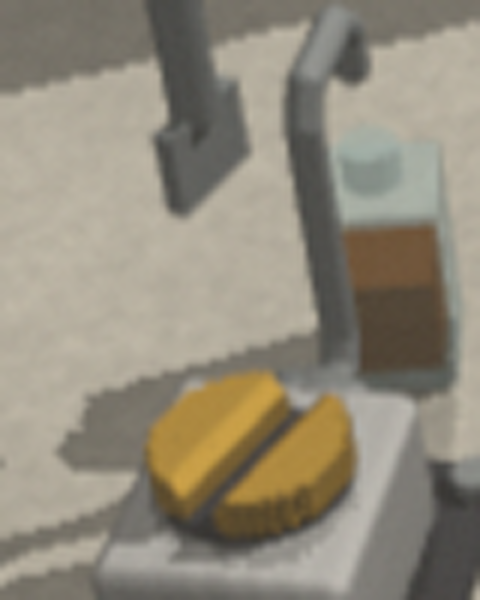

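Blade and plug show the same small bias in the scene view, so they are aligned to within about 2 mm. I lower to just above the slot, then slowly.

step_arm:
  series:
    - [[15,-1,0],0,-1]
    - [[35,-1,0],0,-1]
    - [[55,-1,0],0,-1]
    - [[65,-1,0],0,-1]
    - [[69,-1,0],0,-1]
    - [[69,-1,0],0,-1]
    - [[73,-1,0],0,-1]
    - [[77,-1,0],0,-1]
    - [[80,-1,0],0,-1]
    - [[80,-1,0],0,-1]

```text
clock: 8.13
position: [604.0, -203.4, 354.7]
eef_rot: [0.123, 1.568, -0.123]
wrist_force: [0.6, -0.3, -3.1]
gripper_width: 0.274
```

```bash
python3 go.py 604 -203 346 81; python3 - <<'E'
from h import *
from station import eyes
p=eyes.get_image("scene")
cr=p['frame'][170:290,120:240,::-1]; cv2.imwrite('pics/s7.png',cv2.resize(cr,None,fx=5,fy=5,interpolation=cv2.INTER_CUBIC))
E
```

```text
t 8.13 pos [ 604.  -203.4  354.7] jawyaw 81.0 tilt 0.02 q [ 0.75  0.57 -0.67  1.61  0.39  1.09  1.39] F [ 0.6 -0.3 -3.1] M [ 0.02 -0.11 -0.03] w 0.274
shift [ 8.7  0.4 -0.1] roll 0.0
```

View pics/s7.png

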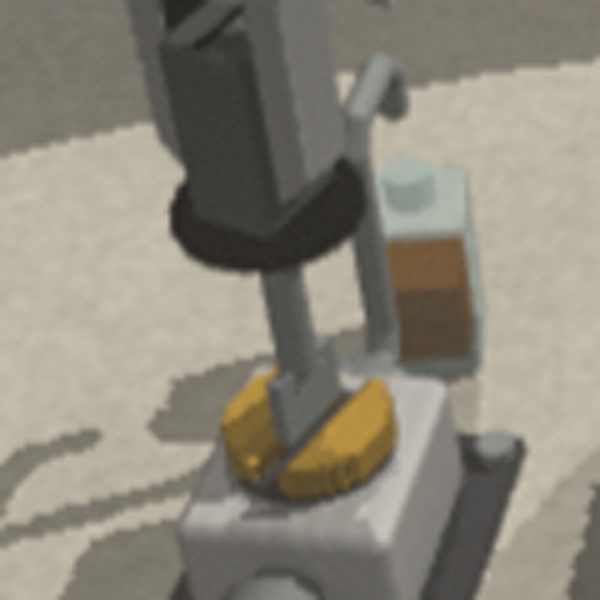

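The blade is entering the slot mouth, its edge at about (290,440) in the crop. I go on down.

step_arm:
  series:
    - [[2,0.3,0],0,-1]
    - [[4,0.3,0],0,-1]
    - [[6,0.3,0],0,-1]
    - [[8,0.3,0],0,-1]
    - [[9,0.3,0],0,-1]
    - [[9,0.3,0],0,-1]

```text
clock: 8.68
position: [604.2, -203.1, 346.1]
eef_rot: [0.123, 1.567, -0.123]
wrist_force: [0.6, 0.9, -1.9]
gripper_width: 0.276
```

```bash
python3 go.py 604 -203 346 81; python3 - <<'E'
from h import *
from station import eyes
p=eyes.get_image("scene")
cr=p['frame'][170:290,120:240,::-1]; cv2.imwrite('pics/s8.png',cv2.resize(cr,None,fx=5,fy=5,interpolation=cv2.INTER_CUBIC))
E
```

```text
t 8.68 pos [ 604.2 -203.1  346.1] jawyaw 81.0 tilt 0.0 q [ 0.75  0.58 -0.67  1.62  0.4   1.08  1.39] F [ 0.6  0.9 -1.9] M [ 0.01 -0.17  0.02] w 0.276
shift [ 0.1  0.  -0.2] roll 0.0
```

View pics/s8.png

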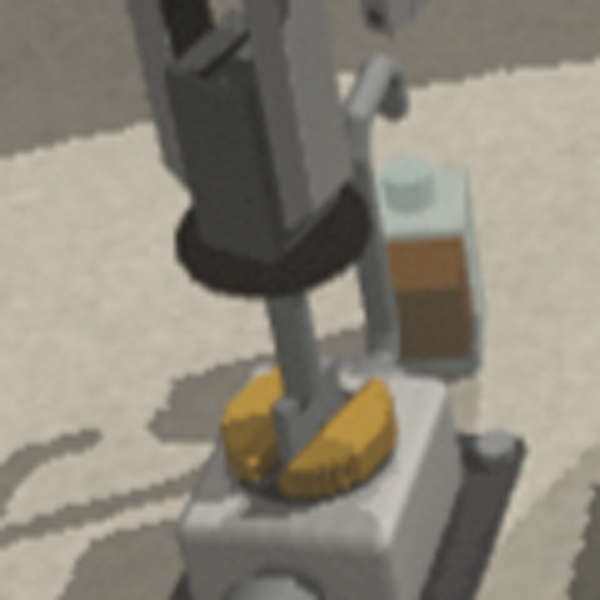

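The blade is seated on the slot floor (TCP z 346, as predicted). I turn clockwise, which is positive roll.

step_arm:
  series:
    - [[0,0,0],5,-1]
    - [[0,0,0],10,-1]
    - [[0,0,0],15,-1]
    - [[0,0,0],20,-1]
    - [[0,0,0],25,-1]
    - [[0,0,0],30,-1]
    - [[0,0,0],30,-1]

```text
clock: 9.32
position: [604.2, -203.0, 346.1]
eef_rot: [0.536, 1.503, -0.536]
wrist_force: [0.9, -0.3, -1.2]
gripper_width: 0.277
```

```bash
python3 go.py 604 -203 346 51; python3 - <<'E'
from h import *
from station import eyes
p=eyes.get_image("scene")
cr=p['frame'][170:290,120:240,::-1]; cv2.imwrite('pics/s9.png',cv2.resize(cr,None,fx=5,fy=5,interpolation=cv2.INTER_CUBIC))
E
```

```text
t 9.32 pos [ 604.2 -203.   346.1] jawyaw 50.8 tilt 0.01 q [ 0.67  0.55 -0.55  1.62  0.32  1.06  0.91] F [ 0.9 -0.3 -1.2] M [-0.03 -0.3   0.02] w 0.277
shift [ 0.1 -0.1 -0.1] roll -0.2
```

View pics/s9.png

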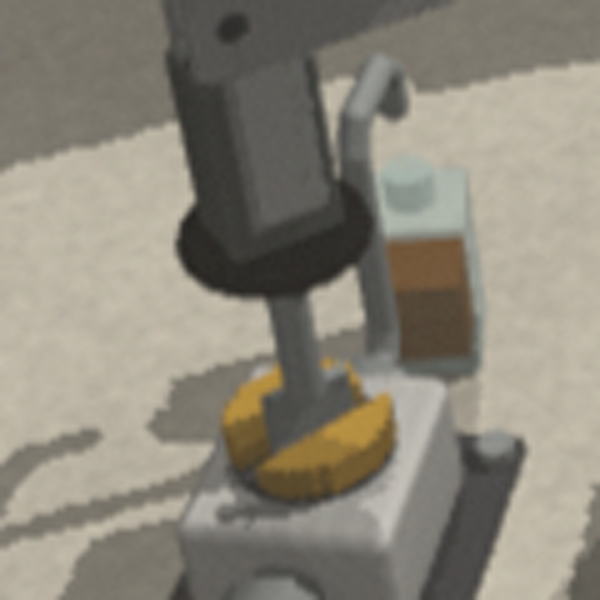

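The plug is following the blade. Continuing.

step_arm:
  series:
    - [[0,0,0],5,-1]
    - [[0,0,0],10,-1]
    - [[0,0,0],15,-1]
    - [[0,0,0],20,-1]
    - [[0,0,0],25,-1]
    - [[0,0,0],30,-1]
    - [[0,0,0],34,-1]
    - [[0,0,0],38,-1]
    - [[0,0,0],38,-1]

```text
clock: 10.12
position: [604.2, -202.9, 346.1]
eef_rot: [1.04, 1.308, -1.04]
wrist_force: [-0.5, 0.2, -0.8]
gripper_width: 0.276
```

```bash
python3 go.py 604 -203 346 13; python3 - <<'E'
from h import *
from station import eyes
p=eyes.get_image("scene")
cr=p['frame'][170:290,120:240,::-1]; cv2.imwrite('pics/s10.png',cv2.resize(cr,None,fx=5,fy=5,interpolation=cv2.INTER_CUBIC))
E
```

```text
t 10.12 pos [ 604.2 -202.9  346.1] jawyaw 13.0 tilt 0.0 q [ 0.57  0.53 -0.41  1.62  0.23  1.04  0.32] F [-0.5  0.2 -0.8] M [-0.01 -0.07  0.08] w 0.276
shift [ 0.1 -0.2  0.1] roll 0.0
```

View pics/s10.png

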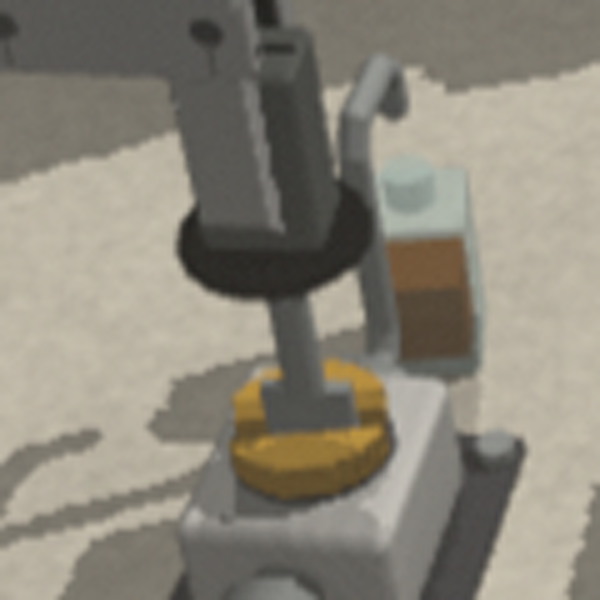

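step_arm:
  series:
    - [[0,0,0],2,-1]
    - [[0,0,0],4,-1]
    - [[0,0,0],6,-1]
    - [[0,0,0],6,-1]

```text
clock: 10.5
position: [604.2, -203.0, 346.0]
eef_rot: [1.117, 1.266, -1.117]
wrist_force: [-0.6, 1.8, 0.1]
gripper_width: 0.276
```

```bash
python3 go.py
```

```text
t 10.5 pos [ 604.2 -203.   346. ] jawyaw 7.2 tilt 0.01 q [ 0.56  0.52 -0.38  1.62  0.22  1.04  0.23] F [-0.6  1.8  0.1] M [ 0.1  -0.12  0.12] w 0.276
```

step_arm:
  series:
    - [[0,0,0],2,-1]
    - [[0,0,0],4,-1]
    - [[0,0,0],4,-1]

```text
clock: 10.75
position: [604.2, -203.0, 346.0]
eef_rot: [1.169, 1.235, -1.169]
wrist_force: [0.1, 0.4, 0.3]
gripper_width: 0.275
```

```bash
python3 go.py
```

```text
t 10.75 pos [ 604.2 -203.   346. ] jawyaw 3.1 tilt 0.01 q [ 0.55  0.52 -0.37  1.63  0.21  1.03  0.17] F [0.1 0.4 0.3] M [ 0.08 -0.05  0.12] w 0.275
```

step_arm:
  series:
    - [[0,0,0],1.5,-1]
    - [[0,0,0],3,-1]
    - [[0,0,0],3,-1]

```text
clock: 11.0
position: [604.2, -203.0, 346.0]
eef_rot: [1.21, 1.209, -1.21]
wrist_force: [0.5, 0.5, 1.1]
gripper_width: 0.28
```

```bash
python3 go.py; python3 - <<'E'
from h import *
from station import eyes
p=eyes.get_image("scene")
cr=p['frame'][170:290,120:240,::-1]; cv2.imwrite('pics/s11.png',cv2.resize(cr,None,fx=5,fy=5,interpolation=cv2.INTER_CUBIC))
E
```

```text
t 11.0 pos [ 604.2 -203.   346. ] jawyaw -0.0 tilt 0.01 q [ 0.54  0.52 -0.36  1.63  0.2   1.03  0.12] F [0.5 0.5 1.1] M [ 0.12 -0.15  0.09] w 0.28
```

View pics/s11.png

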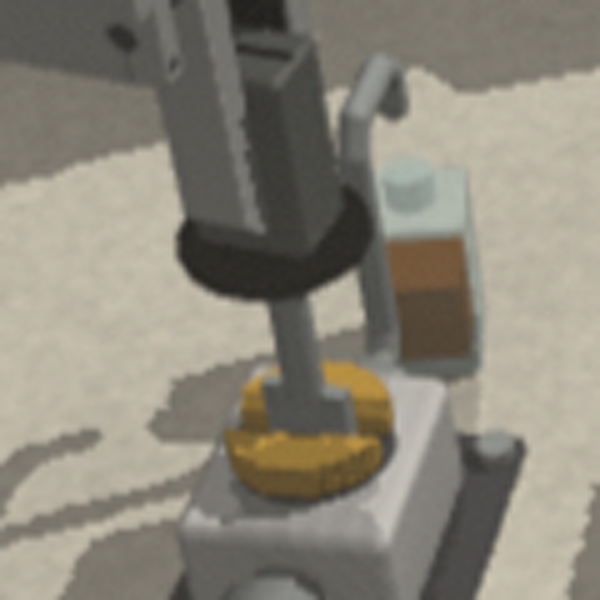

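step_arm:
  series:
    - [[0,0,0],1.5,-1]
    - [[0,0,0],3,-1]
    - [[0,0,0],3,-1]

```text
clock: 11.3
position: [604.2, -203.0, 346.0]
eef_rot: [1.249, 1.183, -1.249]
wrist_force: [-0.0, 0.8, 0.7]
gripper_width: 0.279
```

```bash
python3 go.py
```

```text
t 11.3 pos [ 604.2 -203.   346. ] jawyaw -3.1 tilt 0.0 q [ 0.53  0.52 -0.35  1.63  0.2   1.03  0.07] F [-0.   0.8  0.7] M [ 0.2  -0.16  0.25] w 0.279
```

step_arm:
  series:
    - [[0,0,0],1.5,-1]
    - [[0,0,0],3,-1]
    - [[0,0,0],3,-1]

```text
clock: 11.55
position: [604.2, -202.9, 346.0]
eef_rot: [1.287, 1.157, -1.287]
wrist_force: [-0.1, 1.1, 1.4]
gripper_width: 0.278
```

```bash
python3 go.py; python3 - <<'E'
from h import *
from station import eyes
p=eyes.get_image("scene")
cr=p['frame'][170:290,120:240,::-1]; cv2.imwrite('pics/s12.png',cv2.resize(cr,None,fx=5,fy=5,interpolation=cv2.INTER_CUBIC))
E
```

```text
t 11.55 pos [ 604.2 -202.9  346. ] jawyaw -6.1 tilt 0.01 q [ 0.52  0.52 -0.33  1.63  0.19  1.03  0.02] F [-0.1  1.1  1.4] M [ 0.15 -0.    0.64] w 0.278
```

View pics/s12.png

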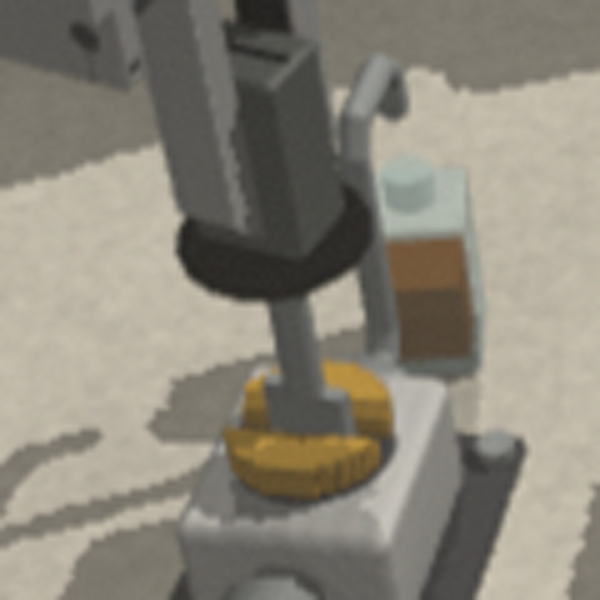

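The moment rose from 0.12 to 0.64 N·m while the plug stood still, so it is at the hard stop. I back off within the slot play to unload, then check.

step_arm:
  series:
    - [[0,0,0],-3,-1]
    - [[0,0,0],-6,-1]
    - [[0,0,0],-9,-1]
    - [[0,0,0],-9,-1]

```text
clock: 11.93
position: [604.1, -203.2, 346.0]
eef_rot: [1.169, 1.235, -1.169]
wrist_force: [0.0, 0.3, 0.8]
gripper_width: 0.275
```

```bash
python3 go.py 604 -203 440 3; python3 - <<'E'
from h import *
from station import eyes
p=eyes.get_image("scene")
cr=p['frame'][170:290,120:240,::-1]; cv2.imwrite('pics/s13.png',cv2.resize(cr,None,fx=5,fy=5,interpolation=cv2.INTER_CUBIC))
E
```

```text
t 11.93 pos [ 604.1 -203.2  346. ] jawyaw 3.1 tilt 0.01 q [ 0.55  0.52 -0.37  1.63  0.21  1.03  0.17] F [0.  0.3 0.8] M [ 0.06 -0.18 -0.03] w 0.275
shift [-94.   -0.1  -0.3] roll 0.1
```

View pics/s13.png

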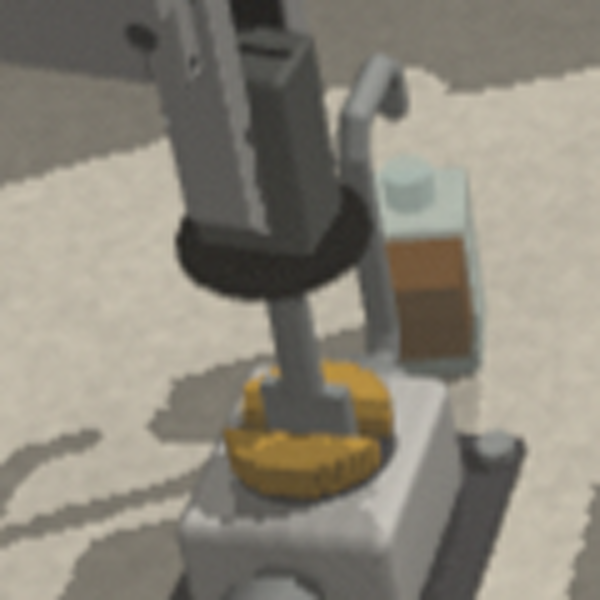

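The moment is back to about zero and the plug has not moved. I lift straight out.

step_arm:
  series:
    - [[-3,0,0],0,-1]
    - [[-8,0,0],0,-1]
    - [[-14,0,0],0,-1]
    - [[-30,0,0],0,-1]
    - [[-50,0,0],0,-1]
    - [[-75,0,0],0,-1]
    - [[-94,0,0],0,-1]
    - [[-94,0,0],0,-1]
    - [[-94,0,0],0,-1]

```text
clock: 12.73
position: [604.1, -203.0, 441.1]
eef_rot: [1.171, 1.231, -1.17]
wrist_force: [0.1, -0.2, -3.3]
gripper_width: 0.277
```

```bash
python3 go.py 510 -18 440 14; python3 - <<'E'
from h import *
from station import eyes
t=eyes.get_image("top"); p=eyes.get_image("scene")
v=(604.3,-202.6)
A=rectify(t,v,66,50,6)
cr=cv2.resize(p['frame'][150:290,110:250,::-1],(600,600),interpolation=cv2.INTER_CUBIC)
cv2.imwrite('pics/s14.png',cv2.resize(np.hstack([A,cr]),(800,400)))
E
```

```text
t 12.73 pos [ 604.1 -203.   441.1] jawyaw 3.0 tilt 0.11 q [ 0.56  0.44 -0.39  1.53  0.17  1.21  0.19] F [ 0.1 -0.2 -3.3] M [-0.03 -0.08 -0.03] w 0.277
shift [   0.8  -84.4 -189.6] roll -11.0
```

View pics/s14.png

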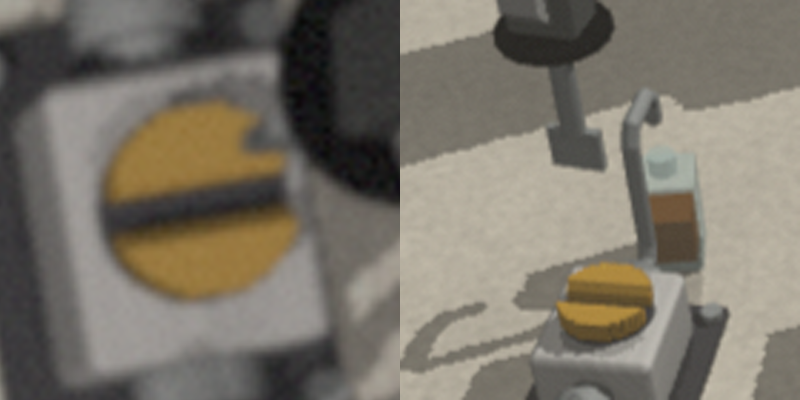

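In the top view (left) the slot runs from (115,218) to (280,190), about 9.7° off horizontal. The block's top edge is at about 9.9°, so the slot is square across the pipe. I return to the holder.

step_arm:
  series:
    - [[0,-8,-18],-2,-1]
    - [[0,-18,-40],-4,-1]
    - [[0,-29,-65],-6,-1]
    - [[0,-40,-90],-8,-1]
    - [[0,-51,-115],-10,-1]
    - [[0,-62,-140],-11,-1]
    - [[0,-73,-164],-11,-1]
    - [[0,-80,-180],-11,-1]
    - [[0,-84.4,-189.6],-11,-1]
    - [[0,-84.4,-189.6],-11,-1]
    - [[0,-84.4,-189.6],-11,-1]

```text
clock: 13.75
position: [510.0, -18.5, 439.7]
eef_rot: [1.027, 1.315, -1.028]
wrist_force: [-0.4, 0.0, -2.8]
gripper_width: 0.274
```

```bash
cat > look.py <<'E'
import sys
from h import *
from station import eyes,arm
s=arm.get_state();g=np.array(s['position'])
M=Ro.from_rotvec(s['eef_rot']).as_matrix(); tip=g+M[:,0]*291; bx=M[:,2]*13
h=(509.5,-18)
I=[(box(h,14,85,85,85),(0,255,0)),(box(h,14,32,32,80),(0,255,0)),([tip-bx,tip+bx],(0,0,255)),(circ(g+M[:,0]*216,27,(g+M[:,0]*216)[2]),(0,0,255))]
a=overlay(eyes.get_image("top"),I,(270,200,400,330),4);b=overlay(eyes.get_image("scene"),I,(260,110,390,240) if len(sys.argv)<3 else (260,160,390,290),4)
cv2.imwrite(sys.argv[1],cv2.resize(np.hstack([a,b]),(800,400),interpolation=cv2.INTER_AREA))
E
python3 go.py 510 -18 390 14; python3 look.py pics/s15.png
```

```text
t 13.75 pos [510.  -18.5 439.7] jawyaw 14.0 tilt 0.03 q [ 0.44  0.21 -0.53  1.84  0.12  1.12  0.11] F [-0.4  0.  -2.8] M [-0.09 -0.14  0.01] w 0.274
shift [49.7  0.1 -0.5] roll -0.0
```

View pics/s15.png

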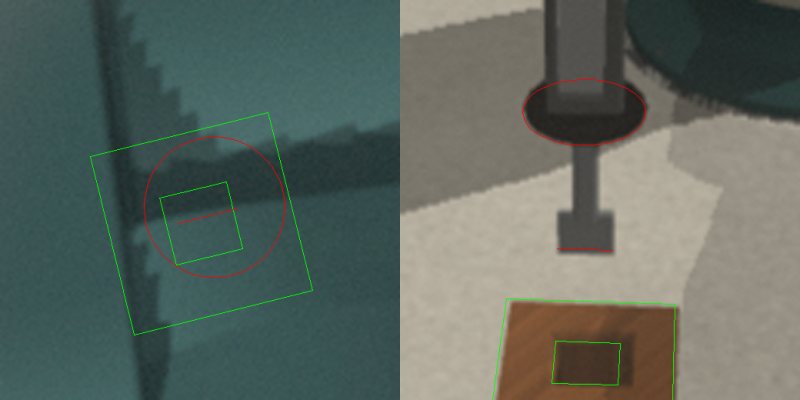

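The blade edge at (586,253) and the hole at (592,363) both lie within about 1.5 mm of their predictions. The top view is blocked by the arm. I lower into the mouth.

step_arm:
  series:
    - [[15,0,0],0,-1]
    - [[35,0,0],0,-1]
    - [[50,0,0],0,-1]
    - [[60,0,0],0,-1]
    - [[66,0,0],0,-1]
    - [[72,0,0],0,-1]
    - [[78,0,0],0,-1]
    - [[78,0,0],0,-1]

```text
clock: 14.52
position: [509.9, -18.3, 361.4]
eef_rot: [1.027, 1.316, -1.028]
wrist_force: [-1.0, 0.6, -1.8]
gripper_width: 0.278
```

```bash
python3 go.py 510 -18 301 14; python3 look.py pics/s16.png
```

```text
t 14.52 pos [509.9 -18.3 361.4] jawyaw 14.0 tilt 0.04 q [ 0.41  0.3  -0.51  1.93  0.18  0.96  0.06] F [-1.   0.6 -1.8] M [-0.05 -0.12 -0.03] w 0.278
shift [60.4  0.2 -0.2] roll -0.0
```

View pics/s16.png

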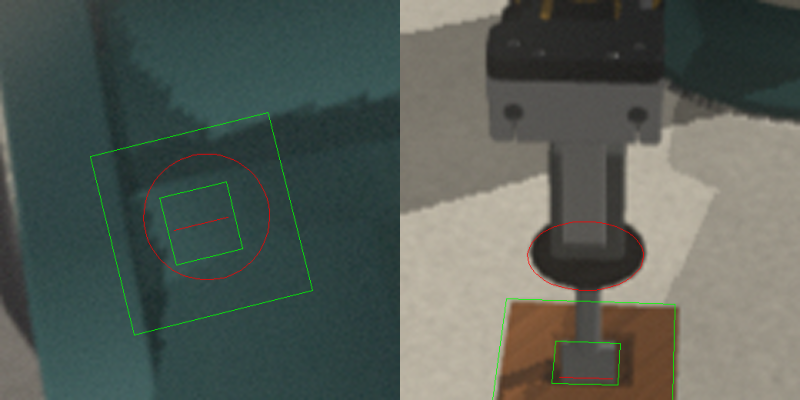

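The blade is inside the hole at (587,365) with no contact force. Continuing down.

step_arm:
  series:
    - [[8,0,0],0,-1]
    - [[18,0,0],0,-1]
    - [[28,0,0],0,-1]
    - [[38,0,0],0,-1]
    - [[48,0,0],0,-1]
    - [[55,0,0],0,-1]
    - [[58,0,0],0,-1]
    - [[59.5,0,0],0,-1]
    - [[60.4,0,0],0,-1]
    - [[60.4,0,0],0,-1]

```text
clock: 15.45
position: [510.0, -18.1, 301.8]
eef_rot: [1.027, 1.315, -1.027]
wrist_force: [0.3, -0.1, -2.8]
gripper_width: 0.275
```

```bash
python3 go.py 510 -18 301 14; python3 look.py pics/s17.png 1
```

```text
t 15.45 pos [510.  -18.1 301.8] jawyaw 14.0 tilt 0.01 q [ 0.38  0.39 -0.49  1.98  0.24  0.84  0.01] F [ 0.3 -0.1 -2.8] M [ 0.   -0.11  0.02] w 0.275
shift [ 0.8  0.  -0.1] roll 0.0
```

View pics/s17.png

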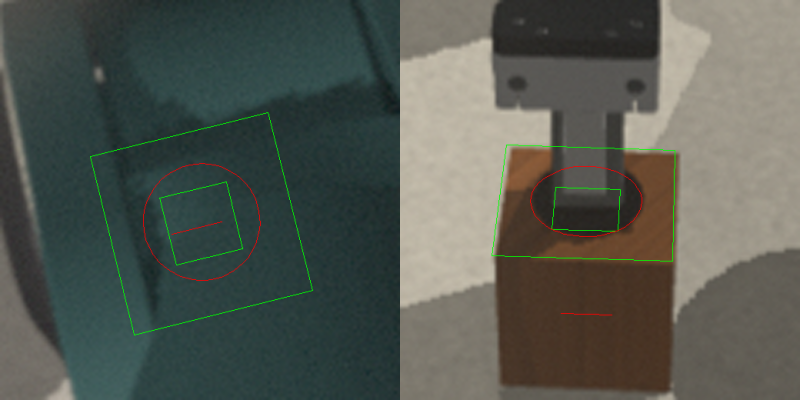

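step_arm:
  series:
    - [[0.5,0,0],0,-1]
    - [[1,0,0],0,-1]
    - [[1,0,0],0,-1]

```text
clock: 15.8
position: [510.0, -18.1, 301.0]
eef_rot: [1.027, 1.314, -1.027]
wrist_force: [-1.3, -0.6, 4.1]
gripper_width: 0.28
```

step_arm:
  series:
    - [[0,0,0],0,-0.3]
    - [[0,0,0],0,0]
    - [[0,0,0],0,0.3]
    - [[0,0,0],0,0.3]
    - [[0,0,0],0,0.3]
    - [[0,0,0],0,0.3]
    - [[0,0,0],0,0.3]
    - [[0,0,0],0,0.3]

```text
clock: 16.47
position: [509.9, -18.1, 300.6]
eef_rot: [1.027, 1.315, -1.027]
wrist_force: [-0.4, 0.4, 0.2]
gripper_width: 0.649
```

```bash
python3 go.py 510 -18 301 14; python3 look.py pics/s18.png 1
```

```text
t 16.47 pos [509.9 -18.1 300.6] jawyaw 14.0 tilt 0.01 q [ 0.38  0.39 -0.48  1.98  0.24  0.83  0.01] F [-0.4  0.4  0.2] M [ 0.02 -0.09  0.  ] w 0.649
shift [-0.4  0.1 -0.1] roll 0.0
```

View pics/s18.png

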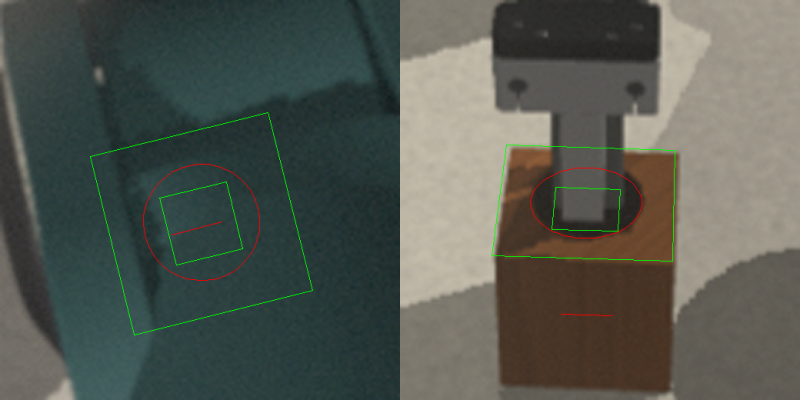

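The guard made contact at the nominal height (+4 N), and the jaws are open with the guard on the block's top. I retreat upward.

step_arm:
  series:
    - [[0,0,0],0,0.5]
    - [[0,0,0],0,0.5]
    - [[-10,0,0],0,0.5]
    - [[-30,0,0],0,0.5]
    - [[-60,0,0],0,0.5]
    - [[-95,0,0],0,0.5]
    - [[-130,0,0],0,0.5]
    - [[-160,0,0],0,0.5]
    - [[-160,0,0],0,0.5]

```text
clock: 17.32
position: [510.4, -17.5, 467.0]
eef_rot: [1.029, 1.308, -1.023]
wrist_force: [0.7, 0.1, 0.0]
gripper_width: 0.751
```

```bash
python3 go.py 420 120 460 14
```

```text
t 17.32 pos [510.4 -17.5 467. ] jawyaw 14.0 tilt 0.45 q [ 0.45  0.18 -0.53  1.8   0.1   1.17  0.13] F [0.7 0.1 0. ] M [-0.06 -0.17 -0.01] w 0.751
shift [   6.2  -54.5 -155.4] roll 0.0
```

step_arm:
  series:
    - [[0,-10,-25],0,0.5]
    - [[0,-20,-55],0,0.5]
    - [[0,-30,-85],0,0.5]
    - [[0,-40,-115],0,0.5]
    - [[0,-50,-145],0,0.5]
    - [[0,-55,-155],0,0.5]
    - [[0,-55,-155],0,0.5]
    - [[0,-55,-155],0,0.5]

```text
clock: 17.98
position: [419.1, 118.8, 461.2]
eef_rot: [1.027, 1.314, -1.027]
wrist_force: [0.9, -0.2, -0.5]
gripper_width: 0.747
```

```bash
python3 go.py; python3 - <<'E'
from h import *
from station import eyes
t=eyes.get_image("top"); p=eyes.get_image("scene")
cv2.imwrite('pics/t20.png',t['frame'][:,:,::-1]);cv2.imwrite('pics/s20.png',p['frame'][:,:,::-1])
h=(509.5,-18)
I=[(circ(h,27,91),(0,0,255)),(box(h,14,85,85,85),(0,255,0))]
b=overlay(p,I,(260,160,390,290),4)
cv2.imwrite('pics/s20c.png',b)
A=rectify(t,(604.3,-202.6),66,50,4);B=rectify(t,(594.5,189),66,50,4);cv2.imwrite('pics/t20c.png',np.hstack([A,B]))
E
```

```text
t 17.98 pos [419.1 118.8 461.2] jawyaw 14.0 tilt 0.05 q [ 0.3   0.04 -0.66  1.97  0.03  1.14 -0.12] F [ 0.9 -0.2 -0.5] M [-0.09 -0.14  0.  ] w 0.747
```

View pics/t20.png

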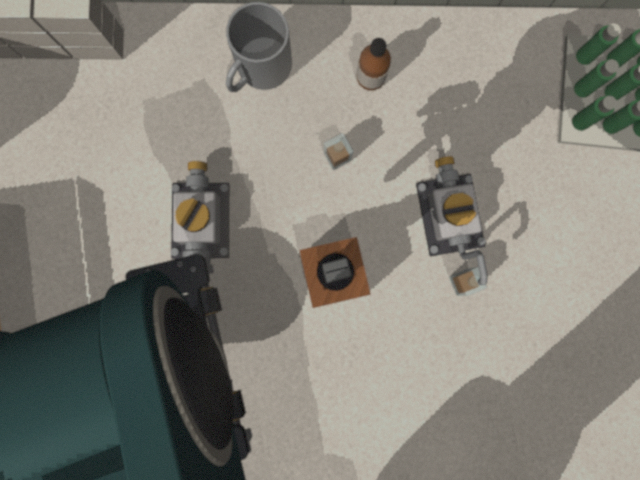

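View pics/s20c.png

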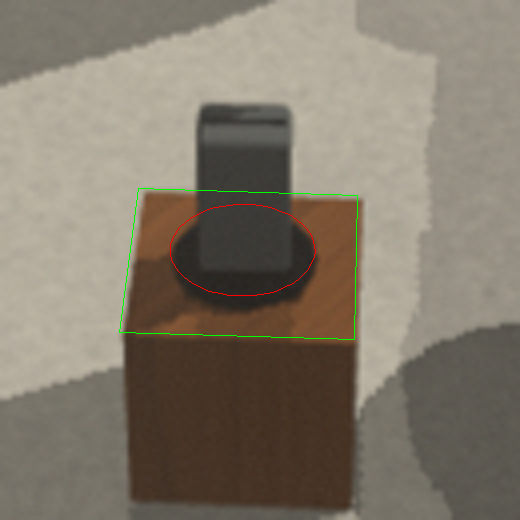

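View pics/t20c.png

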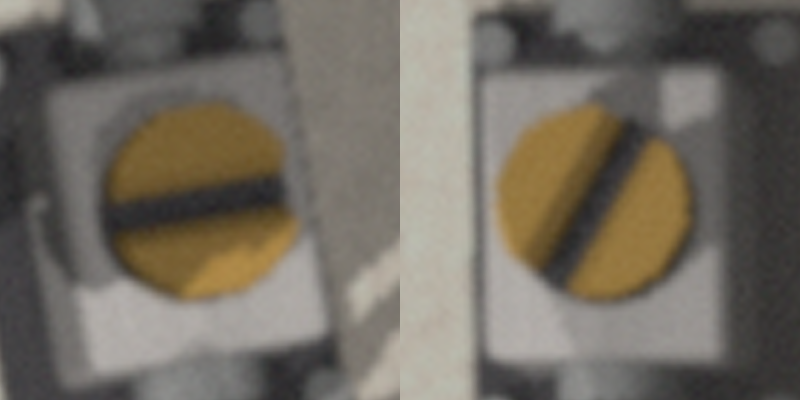

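The slot is square across the pipe and the spare valve still stands at about 0.5 rad. The driver stands upright with its guard flat on the block, and the bottle is in place at (467,280). I hand in.

```bash
python3 -c "
from station import arm
print(arm.finish_job())"
```

```text
the job is handed in; nothing more can be done
None
```

The spout valve is shut and the driver is back in its holder. I handed the job in at about 18 s, well under the 56 s limit.

- **Shutting the valve:** I seated the blade on the slot floor and turned clockwise until the moment rose from about 0.12 to 0.64 N·m with the plug standing still, which is the hard stop. I then unloaded the blade and lifted it out. In the top view the slot lies about 9.7° off horizontal and the block's cross edge about 9.9°, so it is square across the pipe.
- **Returning the driver:** The guard touched the block at the expected height with about 4 N, and I opened the jaws. The last pictures show it upright with the guard flat on the block.
- **Other things:** The spare valve looks as it did at the start, at about 0.5 rad, and the bottle and everything else stayed in place. The arm ended clear, touching nothing.

**Checks that disagreed:** The scene camera read about 2–3 mm off from the top camera. The driver and the fixed parts shifted by about the same amount, so the fit was not affected. The top view was blocked by the arm while I put the driver back, so I relied on the scene camera and the force readings there.

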